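Load a welded plate and send its tote up the ramp stand

TASK

Pick up the welded plate by its U-shaped handle and set it down flat inside the open metal tote while the tote still stands on the table; lower it in, do not drop it. Then push the loaded tote, sliding and not carried, up the ramp of the stand until its rear edge drops behind the lip and it sits flat on the deck with the plate still flat inside, and let go. Leave the T-shaped sample, the tin and the hammer where they are.

Things in the scene. Friction and masses are not known exactly. Their poses are not given: they have to be found in the camera images.
- ramp: Steel ramp stand with blue rails, fixed to the table, 360 long, 152 wide. Origin on the table, mid-width, at the foot of the ramp; x level, pointing uphill, y across, z up. Ramp face rises straight from height 0 at x = 0 to 36 at x = 160 (12.7 degrees), then a flat crest to x = 166. Rails leave a channel 140 wide (y = -70 to 70) and stand 12 above the ramp face, 48 above the table beside the deck.
- lip (a point): Top of the lip, mid-width: far upper edge of the crest, at x = 166 of the ramp, 36 above the table. Its vertical face drops 12 to the deck. Axes as the ramp's.
- deck (a point): Middle of the level deck behind the lip, on its surface, 24 above the table; deck 168 long (x = 166 to 334 of the ramp), ended by an upright backstop 55 above the table. Axes as the ramp's. The seated tote's point is 27.5 above this and within 9 of it along x.
- mouth (a point): Middle of the entry in front of the ramp, on the table, at x = -65 of the ramp. From here two guides 14 high funnel in from y = +-101 to y = +-69 at the foot. Axes as the ramp's.
- tote_mid (a point): Centre of the open-topped aluminium tote, half-way up (27.5 over its underside). Loose, 150 long (x), 120 wide (y), 55 high, walls and floor 4 thick, 0.36 to 0.54 kg. z up. Starts empty on the table before the ramp, x roughly uphill (within 0.12 rad), up to 15 off the ramp's middle line.
- tote: The same tote: origin at the centre of its underside, same axes.
- plate_mid (a point): Centre of the welded plate, half-way up (24 over its underside). Loose steel plate 100 long (x), 75 wide (y), 6 thick, U handle on top, 48 high in all, 0.45 kg. z up. The handle's crossbar runs along y through the middle: 60 long, 12 wide (x), 8 high (40 to 48 above the underside), on two legs 12 wide, 8 thick at y = +-26. Flat in the tote the point is 0.5 above tote_mid.
- plate: The same welded plate: origin at the centre of its underside, same axes.
- tee_mid (a point): Bystander: centre, half-way up, of a T-joint weld sample: flat bar 100 (x) by 60 by 6 with a plain upright web 6 thick along its whole length, 46 high, no U handle. It and the welded plate lie side by side beyond the ramp stand, in either order.
- tin: Bystander: round grey tin with a black cap, 72 across, 75 high; origin at the centre of its underside.
- hammer: Bystander: hammer lying on the table, handle along its x.
Mind the look-alikes: they are no part of the job. Of the things that look like the tote, the largest one is meant.

How it is judged (in metres and radians):
On the way, in this order (a step that is already met when the one before it is completed fails the run):
1. the plate lies flat in the tote, let go, while the tote is still on the table before the ramp (x of plate_mid in the frame of tote_mid between -0.05 and 0.05 m and y of plate_mid in the frame of tote_mid between -0.04 and 0.04 m and z of plate_mid in the frame of tote_mid between -0.006 and 0.006 m and angle between the z axis of plate_mid and the z axis of tote_mid, either way round below 0.08 rad and contact force between the fingers and plate below 0.05 N and x of tote_mid in the frame of ramp below -0.05 m and angle between tote_mid's own z axis and vertical below 0.03 rad), for 0.2 s.
2. the loaded tote slides on the ramp: tilted with it and resting on it, part of the way up (x of tote_mid in the frame of ramp between 0 and 0.16 m and angle between tote_mid's own z axis and vertical above 0.1 rad and contact force between tote and ramp above 1 N and angle between the z axis of plate_mid and the z axis of tote_mid, either way round below 0.12 rad), for 0.2 s.
At the end, for the whole second after the job is handed in: The tote sits level (2 degrees) on the deck behind the lip: its point 236 to 264 mm along the ramp's x, within 14 of the middle, 47 to 55 high. The plate lies flat (0.08 rad) on the tote's floor, points within 50 along, 40 across, 6 in height; let go. Both at rest (x of tote_mid in the frame of ramp between 0.236 and 0.264 m and y of tote_mid in the frame of ramp between -0.014 and 0.014 m and z of tote_mid in the frame of ramp between 0.047 and 0.055 m and angle between tote_mid's own z axis and vertical below 0.035 rad and x of plate_mid in the frame of tote_mid between -0.05 and 0.05 m and y of plate_mid in the frame of tote_mid between -0.04 and 0.04 m and z of plate_mid in the frame of tote_mid between -0.006 and 0.006 m and angle between the z axis of plate_mid and the z axis of tote_mid, either way round below 0.08 rad and contact force between the fingers and plate below 0.05 N and linear speed of each of tote, plate below 0.02 m/s); the robot touches nothing.
It fails at once if the plate is dropped into the tote (let go more than 20 mm above its floor) (contact force between the fingers and plate below 0.05 N and horizontal distance between plate_mid and tote_mid below 0.06 m and z of plate_mid in the frame of tote_mid above 0.0205 m).
It fails at once if the tote is lifted clear: its point more than 80 mm above the table (it passes the crest at about 65) (height (world z) of tote_mid above 0.08 m).
It fails at once if the T-shaped sample is moved more than 30 mm (distance of tee_mid from where it was at the start of the episode above 0.03 m).
It fails at once if the tin is moved more than 30 mm (distance of tin from where it was at the start of the episode above 0.03 m).
It fails at once if the hammer is moved more than 30 mm (distance of hammer from where it was at the start of the episode above 0.03 m).
It also fails if it takes over 72 s, if anything falls off the work surface, if the arm or the gripper's body presses on something with over 40 N, if the wrist force passes 120 N, or if a joint passes its speed limit or range.

ROBOT

A 7-joint arm with a two-finger parallel gripper is mounted at the origin on the work surface. World frame = base frame: x ahead of the robot, y to its left, z up, the work surface at z = 0. Lengths are in mm, angles in rad, forces in N, time in s.
With the tool pointing down it reaches from about 350 to 900 mm from the base axis. Payload 19.9 kg.
Tool frame: the origin (TCP) lies midway between the tips of the shut fingers; the grasp point (between the pads) lies 19 mm behind it; z points along the fingers, y is the line along which they close (so a half turn about z gives the same grasp; the last joint's range is limited). The gripper opens to 85 mm and grips with 20 to 120 N. Pads are 22 mm wide; open, the fingers measure 114 mm over their backs; the gripper's body (76 mm by 85 mm) begins 54 mm behind the grasp point. The pads swing forward as they close: fully open they stand 13 mm farther back than shut.
Start: joints at [1.085, 0.417, -0.01, 1.614, 0.005, 1.111, -0.053], TCP at [268.916, -564.168, 231.26] pointing down, gripper open.
Joint ranges: [-2.81, 2.81], [-0.39, 2.02], [-1.27, 1.25], [0.06, 2.57], [-1.19, 4.33], [0.19, 2], [-2.82, 2.82]. Speed limits (rad/s): [1.89, 1.89, 2.39, 2.39, 3.01, 3.01, 3.01].

INTERFACE

Orientations are given as [roll, pitch, yaw] about the fixed x, y, z axes, in that order (R = Rz(yaw) Ry(pitch) Rx(roll)).
In Python, from bench import ctrl gives the robot as it stands. The module is installed in compiled form; this text tells all that it offers.
- The arm moves only by the tool servo_tool, never from a script. Its argument "increments" is a list of rows, each a list of 7 numbers: the shift along the tool's x, y, z in m, then the turn, a rotation vector about the tool's x, y, z in degrees, then the opening, from 0 (shut) to 1 (fully open). In form: [[tx, ty, tz, wx, wy, wz, grip], ...]. A call has 1 to 5 rows; each row is the pose to reach, as a shift and turn from the pose commanded when the call began, along the tool's axes at that moment; what a row does not reach only later rows make up. A row lasts 1/12 s, in which the tool goes at most 41.7 mm and 7.16 degrees, less where a joint would pass 70% of its speed; a pose out of reach is approached as far as the arm can. A call with a gripper value outside its range is refused whole. The fingers move at their own pace and stop on an object; "squeeze" is the grip in N (left out, the last holds). Time passes only in rows, so rows that repeat a pose let the fingers close. It gives the time, the measured TCP pose, the force, the opening and the grip force at its end, in the units of the state.
- ctrl.observe(): the state, without advancing time (a new reading comes with each control period).
- ctrl.grab_frame(name): name is "scene" or "top" or "wrist"; returns a dict with "frame" (480x640x3 uint8, red, green, blue), "camera_matrix" (3x3 intrinsics, pixels), "rvec" (rotation vector, rad) and "tvec" (3), from world to camera coordinates, as OpenCV has them; the wrist camera has in their place "hand_eye" (4x4, takes a point from camera to tool coordinates, whose origin is the TCP and whose axes are the flange's). Camera axes: x right, y down, z forward; pixel columns grow to the right and rows downward; lengths in mm; the calibration is good to about 2 mm. A picture is of the moment at which its call begins: read the wrist's pose just before it. There is no depth.
- ctrl.sign_off(): hands the job in; it is judged then, once.
Trained networks look in a picture, given as the dict that the camera call returned (one of the last four; its "shot" number tells which), for a name from the list of things; names that differ only in an ending like _2 or _b are one class to them, and where a whole thing is asked for, a point or a joint stands for the part that bears it (a point fixed in the world has none). Each returns a list of dicts, best first, with "score" (0 to 1); they miss things now and then, are a little off and sometimes report something else, mostly with a low value. They report only what shows in the picture. A call takes as long as a camera call. They do not tell look-alikes from the thing itself.
- ctrl.look_for(target, picture): "extent" ([left, top, right, bottom] in pixels, round what is visible of it).
- ctrl.regions_of(target, picture): "pixels" (480x640 bool, what is visible of it) and "extent" ([left, top, right, bottom] in pixels, round what is visible of it).
- ctrl.landmark_of(target, picture): "position" ([column, row] in pixels: a listed point, or the origin of a listed thing).
The state is a dict: "time_s": time; "qpos": joint angles; "joint_velocities": joint speeds; "tau": joint torques, N m; "tool_pos": TCP position; "orientation": TCP orientation; "contact_force": force on the tool from outside, world axes, zero at the start; "wrist_torque": the same for the moment, N m; "gripper_width": opening from 0.0 (shut) to 1.0 (fully open); "finger_force": force on a finger pad.
Only numpy, scipy, OpenCV 4.12 (cv2) and the standard library are available. Lean on these libraries where they do the work, as an engineer would, in place of code of your own. Each camera call takes 0.05 s, during which the arm holds its last target. There are 200 camera calls.

## Working session

There is one attempt and no reset: what is moved stays moved. The work goes in short steps, Python scripts to look and compute and a tool call to move; the robot and the scene stay as the last step left them, time stands still between calls to the robot, and variables do not carry over. Pictures are saved under pics/ and viewed, at most 10 in all, crops included, and the job is handed in when it is done.

Besides the shell and the picture viewer there is one more tool, called after "Emit:" by a JSON object that holds its "method" and its "body", one argument or row to a line. servo_tool: Moves the arm, as the interface text tells. Its arguments: {"type":"object","properties":{"increments":{"type":"array","items":{"type":"array","items":{"type":"number"}}},"squeeze":{"type":"number"}},"required":["increments"]}

```bash
mkdir -p pics
cat > h.py <<'E'
import numpy as np, cv2
from bench import ctrl
from scipy.spatial.transform import Rotation as R
def cam(p):
    if "hand_eye" in p: raise ValueError
    return p["camera_matrix"], cv2.Rodrigues(np.array(p["rvec"],float))[0], np.array(p["tvec"],float).ravel()
def ray(p,px,z,st=None):
    K=np.array(p["camera_matrix"])
    d=np.linalg.inv(K)@np.array([px[0],px[1],1.])
    if "hand_eye" in p:
        H=np.array(p["hand_eye"]); Rt=R.from_euler('xyz',st["orientation"]).as_matrix()
        o=Rt@H[:3,3]+st["tool_pos"]; d=Rt@H[:3,:3]@d
    else:
        _,r,t=cam(p); o=-r.T@t; d=r.T@d
    return o+d*(z-o[2])/d[2]
def proj(p,X):
    return cv2.projectPoints(np.array(X,float).reshape(-1,3),np.array(p["rvec"],float),np.array(p["tvec"],float),np.array(p["camera_matrix"]),None)[0].reshape(-1,2)
def save(p,n): cv2.imwrite("pics/"+n,p["frame"][:,:,::-1])
E
python3 - <<'E'
from h import *
print(ctrl.observe())
hz={'lip':36,'deck':24,'mouth':0,'ramp':0,'tote_mid':27.5,'tote':0,'plate_mid':24,'plate':0,'tee_mid':24,'tin':0,'hammer':0}
for n in ["scene","top"]:
    p=ctrl.grab_frame(n); save(p,n+"0.png")
    K,r,t=cam(p); print(n,"campos",(-r.T@t).round())
    for k,z in hz.items():
        print(k,[(round(d["score"],2),np.round(d["position"]).tolist(),ray(p,d["position"],z)[:2].round(1).tolist()) for d in ctrl.landmark_of(k,p)[:4]])
E
```

```text
{'time_s': 0.0, 'qpos': array([ 1.0844913 ,  0.41803003, -0.01030269,  1.61419635,  0.00469354,
        1.11069741, -0.0529676 ]), 'joint_velocities': array([ 1.18455682e-03,  4.08145400e-04, -1.73572301e-04, -9.62199740e-04,
       -7.08277431e-05,  8.62110115e-04,  1.48078126e-03]), 'tau': array([ 1.15856565e-03, -8.64438987e+01,  6.79105595e-01, -4.34896553e+01,
        1.90917403e-02,  7.42492033e-03, -2.58467551e-06]), 'tool_pos': array([ 268.76126595, -563.86089676,  230.61596906]), 'orientation': array([-3.14028847e+00,  8.94648186e-05,  4.44842666e-01]), 'contact_force': array([-0.27341777,  0.16498579, -0.74295894]), 'wrist_torque': array([-0.04514795,  0.04699236, -0.03505013]), 'finger_force': 0.0, 'gripper_width': 0.9971826551200677}
scene campos [ 981. -169.  869.]
lip [(0.8, [373.0, 208.0], [486.1, 152.4])]
deck [(0.72, [407.0, 202.0], [487.9, 240.0])]
mouth []
ramp [(0.81, [306.0, 231.0], [475.5, -8.6]), (0.46, [173.0, 351.0], [656.7, -346.6])]
tote_mid [(0.85, [201.0, 187.0], [293.7, -211.8]), (0.57, [243.0, 239.0], [467.9, -151.7]), (0.57, [120.0, 253.0], [415.8, -41
[... 477 characters left out ...]
-25. 1189.]
lip [(0.91, [251.0, 245.0], [486.6, 162.0]), (0.38, [255.0, 178.0], [664.9, 157.9])]
deck [(0.72, [222.0, 242.0], [494.7, 238.2])]
mouth []
ramp [(0.74, [321.0, 254.0], [469.1, -14.0])]
tote_mid [(0.79, [484.0, 274.0], [416.0, -421.8]), (0.76, [403.0, 321.0], [297.4, -215.9]), (0.72, [376.0, 248.0], [480.3, -152.7])]
tote [(0.67, [374.0, 255.0], [467.6, -151.4]), (0.63, [404.0, 321.0], [298.7, -224.5])]
plate_mid [(0.82, [254.0, 177.0], [671.2, 163.9])]
plate [(0.97, [256.0, 179.0], [672.3, 163.2])]
tee_mid [(0.77, [364.0, 175.0], [675.7, -126.0])]
tin [(0.73, [444.0, 189.0], [645.9, -342.2]), (0.31, [322.0, 254.0], [470.2, -17.4])]
hammer [(0.57, [188.0, 175.0], [683.9, 345.2])]
```

View pics/scene0.png

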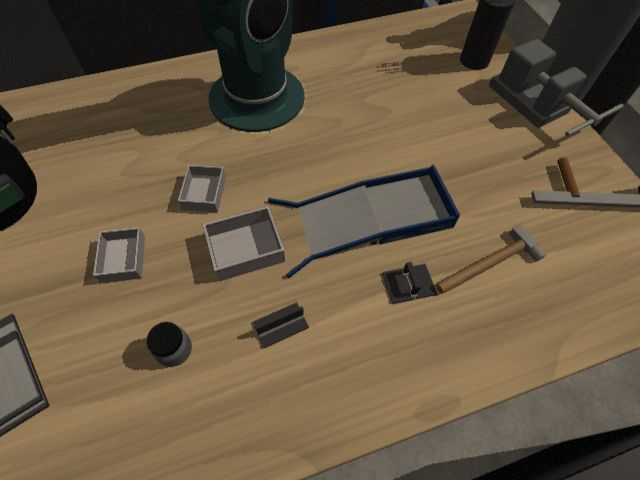

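View pics/top0.png

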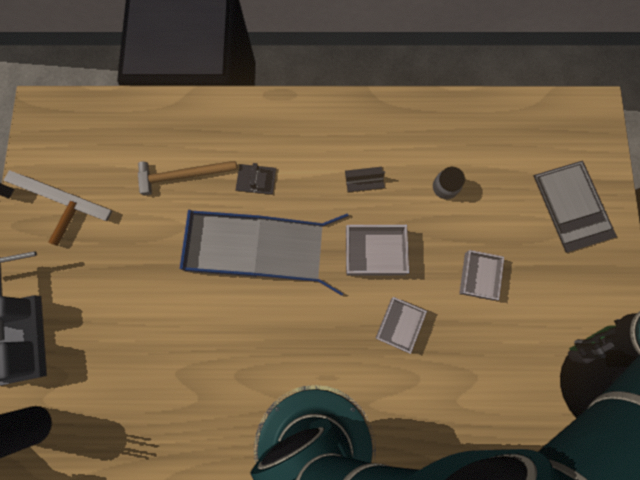

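The scene shows three open boxes: the largest at (243,240), and small ones at (201,187) and (120,253). The U-handle plate is at (408,281) and the tee at (280,325). Tote candidates in the top view are (377,250) large, (403,325) and (485,275), so I take the largest. For the plate, (256,178) has the U handle and (365,178) is the T sample. Next I fit the silhouettes.

```bash
cat > fit.py <<'E'
from h import *
from scipy.optimize import minimize
def box(x0,x1,y0,y1,z0,z1): return [(x,y,z) for x in (x0,x1) for y in (y0,y1) for z in (z0,z1)]
M={'tote':[box(-75,75,-60,60,0,55)],
'plate':[box(-50,50,-37.5,37.5,0,6),box(-6,6,-30,30,40,48),box(-6,6,-30,-22,6,40),box(-6,6,22,30,6,40)],
'tee':[box(-50,50,-30,30,0,6),box(-50,50,-3,3,6,46)],
'ramp':[[(x,y,z) for y in(-76,76) for x,z in((0,0),(0,12),(160,0),(160,48))],box(160,360,-76,76,0,48),box(334,360,-76,76,0,55),
 [(-65,101,0),(-65,101,14),(0,69,0),(0,69,14),(-65,106,0),(-65,106,14),(0,75,0),(0,75,14)],[(-65,-101,0),(-65,-101,14),(0,-69,0),(0,-69,14),(-65,-106,0),(-65,-106,14),(0,-75,0),(0,-75,14)]]}
S=4
def render(m,p,q):
    c,s=np.cos(q[2]),np.sin(q[2]); im=np.zeros((480*S,640*S),np.uint8)
    for b in M[m]:
        b=np.array(b,float); X=np.c_[q[0]+c*b[:,0]-s*b[:,1],q[1]+s*b[:,0]+c*b[:,1],b[:,2]]
        h=cv2.convexHull(((proj(p,X)+.5)*S).astype(np.float32)); cv2.fillConvexPoly(im,np.round(h*16).astype(np.int32),255,shift=4)
    return cv2.resize(im,(640,480),interpolation=cv2.INTER_AREA)/255.
def fit(m,views,q0):
    def cost(u):
        q=np.array(u)*[1,1,.01]; return sum(np.abs(render(m,p,q)-k).sum()/k.sum() for p,k in views)
    u0=np.array(q0)*[1,1,100]
    r=min((minimize(cost,u0+d,method='Nelder-Mead',options=dict(initial_simplex=u0+d+np.array([[0,0,0],[8,0,0],[0,8,0],[0,0,8]]),xatol=.1,fatol=1e-4)) for d in ([0,0,0],[-4,-4,-6.])),key=lambda r:r.fun)
    return r.x*[1,1,.01],r.fun
E
python3 - <<'E'
from fit import *
P=[ctrl.grab_frame(n) for n in("scene","top")]
for m,q0 in dict(tote=(470,-150,1.57),plate=(672,163,1.57),tee=(675,-128,1.57),ramp=(470,-12,1.5)).items():
    v=[]
    for p in P:
        c=proj(p,[[q0[0],q0[1]+(150 if m=='ramp' else 0),20]])[0]
        L=[d for d in ctrl.regions_of(m,p) if abs((d["extent"][0]+d["extent"][2])/2-c[0])<30 and abs((d["extent"][1]+d["extent"][3])/2-c[1])<30]
        if L: v.append((p,L[0]["pixels"].astype(float)))
    r=[fit(m,[x],q0) for x in v]; print(m,[(a.round(3).tolist(),round(b,3)) for a,b in r], fit(m,v,q0))
    for (p,k) in v:
        cs=cv2.findContours((render(m,p,fit(m,v,q0)[0])>.5).astype(np.uint8),0,1)[0]
        p.setdefault("_d",p["frame"].copy()); cv2.drawContours(p["_d"],cs,-1,(255,0,0),1)
b=np.hstack([cv2.resize(P[0]["_d"][170:360,190:480],None,fx=2,fy=2),]); t=cv2.resize(P[1]["_d"][140:310,130:430],None,fx=2,fy=2)
w=min(b.shape[1],t.shape[1]); im=np.vstack([cv2.resize(x,(500,int(x.shape[0]*500/x.shape[1]))) for x in(b,t)])
print(im.shape); cv2.imwrite("pics/fit.png",im[:,:,::-1])
E
```

```text
tote [([474.474, -152.523, 1.579], np.float64(0.019)), ([474.408, -153.027, 1.574], np.float64(0.021))] (array([ 474.55116595, -152.78766022,    1.579849  ]), np.float64(0.04349147612193773))
plate [([672.911, 162.661, 1.455], np.float64(0.033)), ([672.31, 162.149, 1.46], np.float64(0.04))] (array([672.75933633, 162.61478302,   1.45209873]), np.float64(0.07559878968096898))Traceback (most recent call last):
  File "<stdin>", line 7, in <module>
ValueError: it knows: deck, hammer, lip, mouth, plate, plate_mid, ramp, tee_mid, tin, tote, tote_mid
```

Run:
```python
from fit import *
P=[ctrl.grab_frame(n) for n in("scene","top")]
dr=[p["frame"].copy() for p in P]
for m,q0 in dict(tote=(474.5,-152.8,1.579),plate=(672.7,162.6,1.453),ramp=(470,-12,1.5)).items():
    if m=='ramp':
        v=[]
        for p in P:
            L=ctrl.regions_of(m,p)
            print([(round(d["score"],2),np.round(d["extent"]).tolist()) for d in L]); v.append((p,L[0]["pixels"].astype(float)))
        r=[fit(m,[x],q0) for x in v]; j=fit(m,v,q0); print(r,j); q0=j[0]
    for p,d in zip(P,dr):
        cs=cv2.findContours((render(m,p,q0)>.5).astype(np.uint8),0,1)[0]; cv2.drawContours(d,cs,-1,(255,0,0),1)
im=np.vstack([cv2.resize(x,(480,int(x.shape[0]*480/x.shape[1]))) for x in(dr[0][170:350,190:480],dr[1][145:315,130:430])])
cv2.imwrite("pics/fit.png",im[:,:,::-1])
```

```text
[(0.78, [271.0, 167.0, 462.0, 277.0])]
[(0.94, [180.0, 211.0, 345.0, 294.0])]
[(array([474.21149115, -11.04022232,   1.49872101]), np.float64(0.08454892211701337)), (array([473.68809051, -11.54927524,   1.49686502]), np.float64(0.0794794739087688))] (array([473.96909366, -11.39948434,   1.49733891]), np.float64(0.16431448047919645))
```

View pics/fit.png

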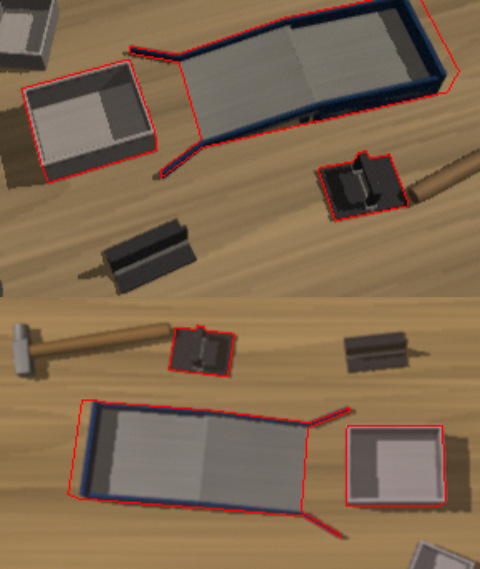

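The outlines fit well. The tote is at (474.5, -152.8) with yaw 1.579, the plate at (672.7, 162.6) with yaw 1.453, and the ramp at (474, -11) with yaw 1.497. The hammer handle ends near one corner of the plate. I'm moving above the plate.

Emit:
{"method": "servo_tool", "body": {
  "increments": [
    [0.169,-0.121,0,0,0,32.3,1],
    [0.169,-0.121,0,0,0,32.3,1],
    [0.169,-0.121,0,0,0,32.3,0.6],
    [0.169,-0.121,0,0,0,32.3,0.6],
    [0.169,-0.121,0,0,0,32.3,0.6]
  ]
}}

```text
time_s: 2.12
tool_pos: [364.9, -389.7, 231.4]
orientation: [3.141, -0.0, -0.126]
contact_force: [0.8, -1.1, -0.2]
gripper_width: 0.61
finger_force: 0.0
```

Emit:
{"method": "servo_tool", "body": {
  "increments": [
    [0.079,-0.192,0,0,0,0,0.6],
    [0.079,-0.192,0,0,0,0,0.6],
    [0.079,-0.192,0,0,0,0,0.6],
    [0.079,-0.192,0,0,0,0,0.6],
    [0.079,-0.192,0,0,0,0,0.6]
  ]
}}

```text
time_s: 2.53
tool_pos: [466.6, -207.7, 231.6]
orientation: [3.141, -0.001, -0.119]
contact_force: [1.8, -1.5, 0.5]
gripper_width: 0.602
finger_force: 0.0
```

Emit:
{"method": "servo_tool", "body": {
  "increments": [
    [0.079,-0.192,0,0,0,0,0.6],
    [0.079,-0.192,0,0,0,0,0.6],
    [0.079,-0.192,0,0,0,0,0.6],
    [0.079,-0.192,0,0,0,0,0.6],
    [0.079,-0.192,0,0,0,0,0.6]
  ]
}}

```text
time_s: 2.95
tool_pos: [567.8, -26.3, 231.5]
orientation: [-3.141, -0.0, -0.119]
contact_force: [0.4, -1.1, 0.6]
gripper_width: 0.602
finger_force: 0.0
```

Emit:
{"method": "servo_tool", "body": {
  "increments": [
    [0.079,-0.142,0,0,0,0,0.6],
    [0.079,-0.142,0,0,0,0,0.6],
    [0.079,-0.142,0,0,0,0,0.6],
    [0.079,-0.142,0,0,0,0,0.6],
    [0.079,-0.142,0,0,0,0,0.6]
  ]
}}

```text
time_s: 3.37
tool_pos: [664.0, 110.8, 230.4]
orientation: [-3.138, 0.001, -0.112]
contact_force: [-0.3, 0.2, 0.8]
gripper_width: 0.602
finger_force: 0.0
```

```bash
cat > go.py <<'E'
from h import *
def need(x,y,z,yaw):
    s=ctrl.observe(); Rt=R.from_euler('xyz',s["orientation"])
    d=Rt.inv().apply(np.array([x,y,z])-s["tool_pos"]); w=(Rt.inv()*R.from_euler('xyz',[np.pi,0,yaw])).as_rotvec(degrees=True)
    print("at",s["tool_pos"].round(1),"shift",(d/1000).round(4),"turn",w.round(2),"t",s["time_s"],"f",s["contact_force"].round(1))
E
python3 - <<'E'
from go import *
s=ctrl.observe(); p=ctrl.grab_frame("wrist"); save(p,"w1.png")
for k,z in (("plate_mid",24),("plate",0),("tee_mid",24)):
    print(k,[(round(d["score"],2),np.round(d["position"]).tolist(),ray(p,d["position"],z,s)[:2].round(1).tolist()) for d in ctrl.landmark_of(k,p)[:2]])
need(672.7,162.6,110,-.118)
E
```

```text
plate_mid [(0.56, [259.0, 201.0], [672.2, 162.4])]
plate [(0.94, [262.0, 198.0], [670.2, 163.7])]
tee_mid [(0.97, [576.0, 166.0], [671.9, -125.0])]
at [662.2 102.2 231.1] shift [ 0.0033 -0.0613  0.1211] turn [ 0.04  0.02 -0.1 ] t 3.5667 f [-0.1 -0.5  0.7]
```

View pics/w1.png

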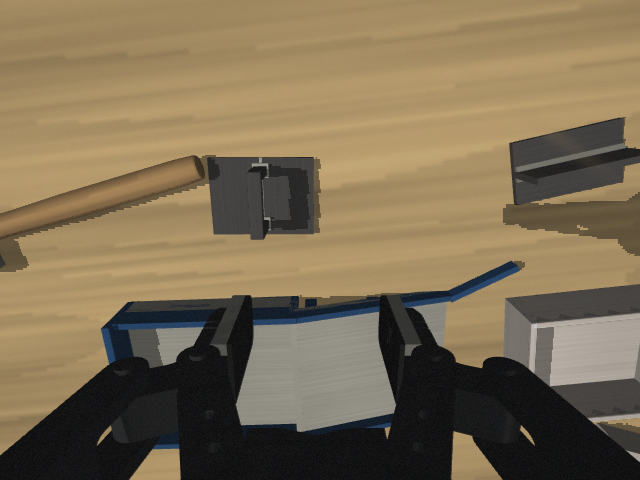

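The wrist view confirms the choice: the U-handle plate is at (265,196) with the bar running across the closing line, the hammer end is at (200,168), and the tee is at (575,165). I'm descending to grasp.

Emit:
{"method": "servo_tool", "body": {
  "increments": [
    [0.003,-0.061,0,0,0,-0.1,0.6],
    [0.003,-0.061,0.03,0,0,-0.1,0.6],
    [0.003,-0.061,0.08,0,0,-0.1,0.6],
    [0.003,-0.061,0.121,0,0,-0.1,0.6],
    [0.003,-0.061,0.121,0,0,-0.1,0.6]
  ]
}}

```text
time_s: 3.98
tool_pos: [669.3, 161.1, 103.9]
orientation: [3.138, 0.008, -0.118]
contact_force: [-1.2, -0.8, -1.1]
gripper_width: 0.606
finger_force: 0.0
```

Emit:
{"method": "servo_tool", "body": {
  "increments": [
    [0,0,0.025,0,0,0,0.6],
    [0,0,0.05,0,0,0,0.6],
    [0,0,0.07,0,0,0,0.6],
    [0,0,0.083,0,0,0,0.6],
    [0,0,0.083,0,0,0,0.6]
  ]
}}

```text
time_s: 4.4
tool_pos: [671.9, 162.1, 26.1]
orientation: [3.14, 0.002, -0.118]
contact_force: [1.5, 0.4, -0.5]
gripper_width: 0.596
finger_force: 0.0
```

```bash
python3 -c "
from go import *
need(672.5,162.6,25,-.118)"
```

```text
at [671.9 162.1  26.1] shift [ 0.0005 -0.0005  0.0011] turn [ 0.07  0.13 -0.03] t 4.4 f [ 1.5  0.4 -0.5]
```

Emit:
{"method": "servo_tool", "body": {
  "increments": [
    [0,0,0,0,0,0,0.3],
    [0,0,0,0,0,0,0],
    [0,0,0,0,0,0,0],
    [0,0,0,0,0,0,0],
    [0,0,0,0,0,0,0]
  ],
  "squeeze": 60
}}

```text
time_s: 4.82
tool_pos: [673.5, 163.5, 29.2]
orientation: [-3.141, -0.002, -0.117]
contact_force: [-2.7, -2.0, 10.1]
gripper_width: 0.121
finger_force: 58.9
```

Emit:
{"method": "servo_tool", "body": {
  "increments": [
    [0,0,0,0,0,0,0],
    [0,0,0,0,0,0,0],
    [0,0,-0.005,0,0,0,0],
    [0,0,-0.02,0,0,0,0],
    [0,0,-0.03,0,0,0,0]
  ]
}}

```text
time_s: 5.23
tool_pos: [672.8, 163.6, 59.2]
orientation: [-3.141, -0.0, -0.117]
contact_force: [-0.0, 0.5, -3.0]
gripper_width: 0.122
finger_force: 58.8
```

Emit:
{"method": "servo_tool", "body": {
  "increments": [
    [0,0,-0.03,0,0,0,0],
    [0,0,-0.06,0,0,0,0],
    [0,0,-0.09,0,0,0,0],
    [0,0,-0.12,0,0,0,0],
    [0,0,-0.14,0,0,0,0]
  ]
}}

```text
time_s: 5.65
tool_pos: [673.2, 163.8, 202.1]
orientation: [-3.14, -0.004, -0.117]
contact_force: [0.6, 0.2, -3.9]
gripper_width: 0.126
finger_force: 59.1
```

Emit:
{"method": "servo_tool", "body": {
  "increments": [
    [-0.01,0.021,0,0,0,0,0],
    [-0.025,0.053,0,0,0,0,0],
    [-0.043,0.09,0,0,0,0,0],
    [-0.061,0.128,0,0,0,0,0],
    [-0.079,0.166,0,0,0,0,0]
  ]
}}

```text
time_s: 6.07
tool_pos: [573.9, 7.3, 198.5]
orientation: [-3.142, -0.001, -0.117]
contact_force: [0.8, -1.8, -4.1]
gripper_width: 0.124
finger_force: 59.1
```

Emit:
{"method": "servo_tool", "body": {
  "increments": [
    [-0.018,0.038,0,0,0,-1.5,0],
    [-0.036,0.076,0,0,0,-3,0],
    [-0.054,0.114,0,0,0,-4.5,0],
    [-0.071,0.15,0,0,0,-6,0],
    [-0.08,0.17,0,0,0,-7.2,0]
  ]
}}

```text
time_s: 6.48
tool_pos: [473.2, -154.8, 198.6]
orientation: [3.14, -0.0, 0.006]
contact_force: [0.5, -0.8, -5.0]
gripper_width: 0.123
finger_force: 59.1
```

Emit:
{"method": "servo_tool", "body": {
  "increments": [
    [0,0,0,0,0,0,0],
    [0,0,0,0,0,0,0],
    [0,0,0,0,0,0,0]
  ]
}}

```text
time_s: 6.73
tool_pos: [476.3, -150.5, 198.2]
orientation: [3.141, -0.001, 0.009]
contact_force: [-0.9, 0.6, -4.9]
gripper_width: 0.125
finger_force: 59.1
```

Run:
```python
from go import *
need(474.5,-152.8,90,.008)
for n in ("scene","wrist"):
    s=ctrl.observe();p=ctrl.grab_frame(n); save(p,n+"2.png")
    for k,z in (("tote",0),("tote_mid",27.5),("plate_mid",190)):
        print(k,[(round(d["score"],2),np.round(d["position"]).tolist(),ray(p,d["position"],z,s)[:2].round(1).tolist()) for d in ctrl.landmark_of(k,p)[:3]])
    if n=="scene": a=p["frame"][100:330,150:400]
    else: b=p["frame"]
im=np.hstack([cv2.resize(a,(420,386)),cv2.resize(b,(380,285)) if 0 else cv2.resize(b,(380,386))]); cv2.imwrite("pics/c2.png",im[:,:,::-1])
```

```text
at [ 476.3 -150.5  198.2] shift [-0.0019  0.0023  0.1082] turn [ 0.01 -0.07  0.05] t 6.7333 f [-0.9  0.6 -4.9]
tote [(0.9, [249.0, 245.0], [468.7, -143.1]), (0.86, [205.0, 194.0], [295.1, -209.5]), (0.69, [126.0, 257.0], [411.3, -411.0])]
tote_mid [(0.7, [202.0, 186.0], [293.5, -209.6]), (0.69, [119.0, 252.0], [411.6, -416.6]), (0.6, [243.0, 241.0], [472.1, -153.9])]
plate_mid [(0.63, [237.0, 201.0], [479.9, -146.0])]
tote [(0.81, [594.0, 272.0], [415.1, -417.0]), (0.74, [318.0, 211.0], [471.4, -153.0])]
tote_mid [(0.8, [319.0, 215.0], [474.3, -153.6]), (0.75, [613.0, 282.0], [417.0, -413.9]), (0.57, [162.0, 205.0], [481.8, -23.4])]
plate_mid [(0.77, [315.0, 309.0], [473.4, -150.1])]
```

View pics/c2.png

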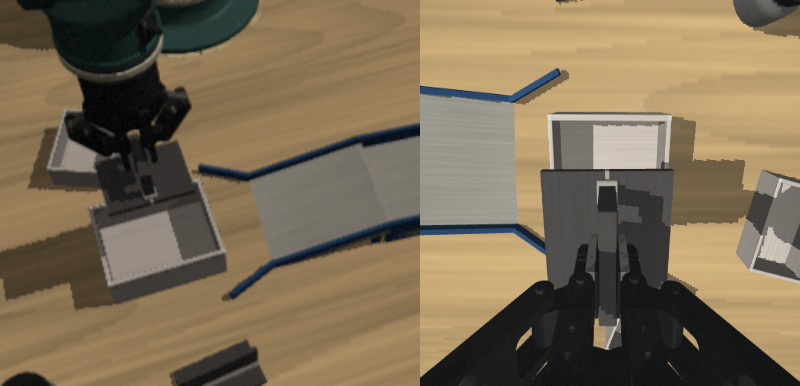

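The plate hangs level, with its edges parallel to the tote (wrist view, plate at (607,230) over the tote at (610,140)). I'm lowering it.

Emit:
{"method": "servo_tool", "body": {
  "increments": [
    [-0.002,0.002,0.025,0,0,0,0],
    [-0.002,0.002,0.055,0,0,0,0],
    [-0.002,0.002,0.085,0,0,0,0],
    [-0.002,0.002,0.105,0,0,0,0],
    [-0.002,0.002,0.108,0,0,0,0]
  ]
}}

```text
time_s: 7.55
tool_pos: [472.1, -152.4, 86.1]
orientation: [-3.14, 0.005, 0.009]
contact_force: [-1.8, 0.2, -4.8]
gripper_width: 0.122
finger_force: 59.1
```

Emit:
{"method": "servo_tool", "body": {
  "increments": [
    [0,0,0.015,0,0,0,0],
    [0,0,0.03,0,0,0,0],
    [0,0,0.042,0,0,0,0],
    [0,0,0.048,0,0,0,0],
    [0,0,0.05,0,0,0,0]
  ]
}}

```text
time_s: 7.97
tool_pos: [474.0, -153.0, 39.3]
orientation: [-3.141, 0.0, 0.009]
contact_force: [-1.2, 0.1, -4.3]
gripper_width: 0.124
finger_force: 59.1
```

Emit:
{"method": "servo_tool", "body": {
  "increments": [
    [0,0,0,0,0,0,0],
    [0,0,0.002,0,0,0,0],
    [0,0,0.003,0,0,0,0],
    [0,0,0.004,0,0,0,0]
  ]
}}

```text
time_s: 8.3
tool_pos: [474.2, -153.1, 35.7]
orientation: [3.141, -0.001, 0.008]
contact_force: [-0.5, -0.5, -3.8]
gripper_width: 0.125
finger_force: 59.2
```

Emit:
{"method": "servo_tool", "body": {
  "increments": [
    [0,0,0.001,0,0,0,0],
    [0,0,0.002,0,0,0,0],
    [0,0,0.003,0,0,0,0]
  ]
}}

```text
time_s: 8.55
tool_pos: [474.0, -153.0, 33.0]
orientation: [3.141, -0.0, 0.009]
contact_force: [-15.0, 4.6, 43.9]
gripper_width: 0.125
finger_force: 65.1
```

Emit:
{"method": "servo_tool", "body": {
  "increments": [
    [0,0,0.001,0,0,0,0],
    [0,0,0.0015,0,0,0,0],
    [0,0,0.0015,0,0,0,0]
  ]
}}

```text
time_s: 8.8
tool_pos: [474.0, -153.1, 32.9]
orientation: [3.141, -0.0, 0.008]
contact_force: [-20.2, 6.9, 55.2]
gripper_width: 0.124
finger_force: 66.6
```

The plate is on the floor. I'm easing off the press, then opening partly.

Emit:
{"method": "servo_tool", "body": {
  "increments": [
    [0,0,-0.001,0,0,0,0],
    [0,0,-0.002,0,0,0,0],
    [0,0,-0.002,0,0,0,0]
  ]
}}

```text
time_s: 9.05
tool_pos: [474.1, -153.0, 33.1]
orientation: [3.141, -0.001, 0.008]
contact_force: [-3.7, 0.6, 13.7]
gripper_width: 0.124
finger_force: 61.3
```

Emit:
{"method": "servo_tool", "body": {
  "increments": [
    [0,0,0,0,0,0,0.2],
    [0,0,0,0,0,0,0.3],
    [0,0,0,0,0,0,0.4],
    [0,0,0,0,0,0,0.4],
    [0,0,0,0,0,0,0.4]
  ]
}}

```text
time_s: 9.47
tool_pos: [473.8, -153.0, 32.7]
orientation: [-3.141, 0.0, 0.008]
contact_force: [0.2, -1.4, 1.0]
gripper_width: 0.398
finger_force: 0.0
```

Emit:
{"method": "servo_tool", "body": {
  "increments": [
    [0,0,-0.02,0,0,0,0.4],
    [0,0,-0.05,0,0,0,0.4],
    [0,0,-0.09,0,0,0,0.4],
    [0,0,-0.13,0,0,0,0.4],
    [0,0,-0.17,0,0,0,0.4]
  ]
}}

```text
time_s: 9.88
tool_pos: [473.4, -152.8, 204.6]
orientation: [-3.141, 0.0, 0.009]
contact_force: [1.1, -0.1, -0.7]
gripper_width: 0.398
finger_force: 0.0
```

Emit:
{"method": "servo_tool", "body": {
  "increments": [
    [-0.05,0.2,0,0,0,-35,0.4],
    [-0.05,0.2,0,0,0,-35,0.4],
    [-0.05,0.2,0,0,0,-35,0.8],
    [-0.05,0.2,0,0,0,-35,1],
    [-0.05,0.2,0,0,0,-35,1]
  ]
}}

```text
time_s: 10.3
tool_pos: [431.5, -329.4, 203.0]
orientation: [3.141, -0.0, 0.554]
contact_force: [1.2, -0.5, 0.9]
gripper_width: 0.812
finger_force: 0.0
```

Run:
```python
from fit import *
from go import need
M['ramp'][1]=box(160,340,-76,76,0,48); M['ramp'][2]=box(334,340,-76,76,0,55)
need(474.5,-270,150,1.54)
dr=[]
Q={}
P=[ctrl.grab_frame(n) for n in("scene","top")]
for m,q0 in dict(tote=(474.5,-152.8,1.579),plate=(474,-153,1.579),ramp=(474,-11,1.497)).items():
    v=[]
    for p in P:
        c=proj(p,[[q0[0],q0[1]+(150 if m=='ramp' else 0),20]])[0]
        L=[d for d in ctrl.regions_of(m,p) if abs((d["extent"][0]+d["extent"][2])/2-c[0])<25 and abs((d["extent"][1]+d["extent"][3])/2-c[1])<25]
        if L: v.append((p,L[0]["pixels"].astype(float)))
    if m=='plate': print([ctrl.landmark_of("plate_mid",p)[:1] for p in P],[ray(p,ctrl.landmark_of("plate_mid",p)[0]["position"],28).round(1) for p in P]); continue
    print(m,len(v),[(a.round(3).tolist(),round(b,3)) for a,b in (fit(m,[x],q0) for x in v)],fit(m,v,q0))
im=np.hstack([cv2.resize(P[0]["frame"][150:300,150:350],(400,300)),cv2.resize(P[1]["frame"][180:330,300:500],(400,300))]); cv2.imwrite("pics/c3.png",im[:,:,::-1])
```

```text
at [ 431.5 -329.4  203. ] shift [ 0.0679 -0.0279  0.053 ] turn [ 1.000e-02  0.000e+00 -5.647e+01] t 10.3 f [ 1.2 -0.5  0.9]
tote 2 [([474.471, -152.384, 1.578], np.float64(0.427)), ([475.059, -152.957, 1.574], np.float64(0.591))] (array([ 474.31589715, -152.61479576,    1.57292971]), np.float64(1.0207675194480328))
[[{'position': [243.7, 243.0], 'score': 0.79}], [{'position': [376.8, 254.3], 'score': 0.88}]] [array([ 477.4, -153.3,   28. ]), array([ 464.1, -155.3,   28. ])]
ramp 2 [([473.372, -10.029, 1.495], np.float64(0.042)), ([474.238, -10.007, 1.496], np.float64(0.021))] (array([474.16150068,  -9.84287866,   1.49735594]), np.float64(0.06366609498760542))
```

View pics/c3.png

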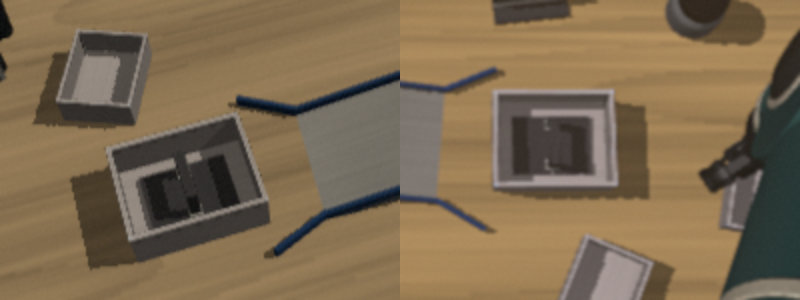

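The plate lies flat in the tote, which hasn't moved (left crop, tote at (190,185)). I'm moving the opened fingers behind the tote for a two-point push.

Emit:
{"method": "servo_tool", "body": {
  "increments": [
    [0.05,-0.028,0,0,0,-35,0.8],
    [0.05,-0.028,0,0,0,-35,0.8],
    [0.05,-0.028,0,0,0,-35,0.8],
    [0.05,-0.028,0,0,0,-35,0.8],
    [0.05,-0.028,0,0,0,-35,0.8]
  ]
}}

```text
time_s: 11.32
tool_pos: [460.4, -277.4, 202.9]
orientation: [3.142, -0.0, 1.167]
contact_force: [0.1, -0.7, 0.1]
gripper_width: 0.8
finger_force: 0.0
```

Emit:
{"method": "servo_tool", "body": {
  "increments": [
    [0,0,0,0,0,-23.5,0.8],
    [0,0,0,0,0,-23.5,0.8],
    [0,0,0,0,0,-23.5,0.8],
    [0,0,0,0,0,-23.5,0.8],
    [0,0,0,0,0,-23.5,0.8]
  ]
}}

```text
time_s: 11.73
tool_pos: [460.2, -277.9, 202.8]
orientation: [-3.142, -0.0, 1.572]
contact_force: [1.0, 0.6, 0.4]
gripper_width: 0.8
finger_force: 0.0
```

```bash
python3 -c "
from go import *
need(470,-266,8,1.577)"
```

```text
at [ 460.2 -277.9  202.8] shift [0.0118 0.0098 0.1948] turn [-0.   -0.01 -0.31] t 11.7333 f [1.  0.6 0.4]
```

Emit:
{"method": "servo_tool", "body": {
  "increments": [
    [0.01,0.014,0.04,0,0,-0.3,0.8],
    [0.01,0.014,0.08,0,0,-0.3,0.8],
    [0.01,0.014,0.12,0,0,-0.3,0.8],
    [0.01,0.014,0.16,0,0,-0.3,0.8],
    [0.01,0.014,0.175,0,0,-0.3,0.8]
  ]
}}

```text
time_s: 12.15
tool_pos: [471.9, -266.6, 23.1]
orientation: [-3.137, -0.003, 1.573]
contact_force: [-0.4, -0.3, -1.0]
gripper_width: 0.801
finger_force: 0.0
```

Emit:
{"method": "servo_tool", "body": {
  "increments": [
    [0,0,0.01,0,0,0,0.8],
    [0,0,0.019,0,0,0,0.8],
    [0.003,0,0.019,0,0,0,0.8],
    [0.009,0,0.019,0,0,0,0.8],
    [0.015,0,0.019,0,0,0,0.8]
  ]
}}

```text
time_s: 12.57
tool_pos: [474.8, -252.7, 10.0]
orientation: [3.14, 0.001, 1.574]
contact_force: [-0.4, 0.1, 0.6]
gripper_width: 0.801
finger_force: 0.0
```

Emit:
{"method": "servo_tool", "body": {
  "increments": [
    [0.003,0,0,0,0,0,0.8],
    [0.006,0,0,0,0,0,0.8],
    [0.009,0,0,0,0,0,0.8],
    [0.012,0,0,0,0,0,0.8],
    [0.015,0,0,0,0,0,0.8]
  ]
}}

```text
time_s: 12.98
tool_pos: [474.1, -238.0, 9.0]
orientation: [3.141, 0.0, 1.575]
contact_force: [-1.6, -8.0, 2.6]
gripper_width: 0.804
finger_force: 3.1
```

Emit:
{"method": "servo_tool", "body": {
  "increments": [
    [0.004,0,0,0,0,0,0.8],
    [0.008,0,0,0,0,0,0.8],
    [0.012,0,0,0,0,0,0.8],
    [0.016,0,0,0,0,0,0.8],
    [0.02,0,0,0,0,0,0.8]
  ]
}}

```text
time_s: 13.4
tool_pos: [474.0, -218.8, 9.0]
orientation: [3.141, 0.001, 1.574]
contact_force: [-0.1, -6.6, 1.5]
gripper_width: 0.798
finger_force: 3.3
```

Emit:
{"method": "servo_tool", "body": {
  "increments": [
    [0.007,0,0,0,0,0,0.8],
    [0.014,0,0,0,0,0,0.8],
    [0.021,0,0,0,0,0,0.8],
    [0.028,0,0,0,0,0,0.8],
    [0.034,0,0,0,0,0,0.8]
  ]
}}

```text
time_s: 13.82
tool_pos: [473.9, -184.5, 9.0]
orientation: [3.141, 0.001, 1.574]
contact_force: [0.1, -6.7, 1.8]
gripper_width: 0.801
finger_force: 3.3
```

Emit:
{"method": "servo_tool", "body": {
  "increments": [
    [0.004,0,0,0,0,1,0.8],
    [0.008,0,0,0,0,2,0.8],
    [0.012,0,0,0,0,3,0.8],
    [0.016,0,0,0,0,4,0.8],
    [0.018,0,0,0,0,4.4,0.8]
  ]
}}

```text
time_s: 14.23
tool_pos: [472.4, -168.4, 8.9]
orientation: [-3.14, 0.003, 1.496]
contact_force: [-10.4, -21.7, 6.9]
gripper_width: 0.802
finger_force: 10.9
```

```bash
cat > chk.py <<'E'
from fit import *
RA=np.array([474.2,-9.9,1.497]); u=np.array([np.cos(RA[2]),np.sin(RA[2])]); v=np.array([-u[1],u[0]])
def torx(xy): d=np.array(xy)-RA[:2]; return round(float(d@u),1),round(float(d@v),1)
s=ctrl.observe(); print("tool ramp",torx(s["tool_pos"][:2]),"z",s["tool_pos"][2].round(1),"yaw-ramp",round(s["orientation"][2]-RA[2],3),"f",s["contact_force"].round(1),"t",s["time_s"],"q",s["qpos"].round(2))
for n in("scene","top"):
    p=ctrl.grab_frame(n); L=ctrl.landmark_of("tote_mid",p)
    for d in L[:3]: print(n,round(d["score"],2),np.round(d["position"]),torx(ray(p,d["position"],27.5)[:2]))
    cv2.imwrite("pics/k_%s.png"%n,p["frame"][:,:,::-1])
E
python3 chk.py
python3 - <<'E'
import cv2,numpy as np
a=cv2.imread("pics/k_scene.png")[150:300,180:380];b=cv2.imread("pics/k_top.png")[180:330,240:440]
cv2.imwrite("pics/c4.png",np.hstack([cv2.resize(x,(400,300)) for x in(a,b)]))
E
```

```text
tool ramp (-158.2, -9.9) z 8.9 yaw-ramp -0.001 f [-10.4 -21.7   6.9] t 14.2333 q [ 0.52  0.56 -0.29  2.05  0.29  0.57 -0.05]
scene 0.83 [275. 233.] (-70.9, -6.1)
scene 0.65 [120. 254.] (-407.0, 26.0)
scene 0.63 [203. 187.] (-210.4, 163.1)
top 0.82 [481. 276.] (-409.9, 33.4)
top 0.61 [349. 246.] (-74.0, -15.6)
```

View pics/c4.png

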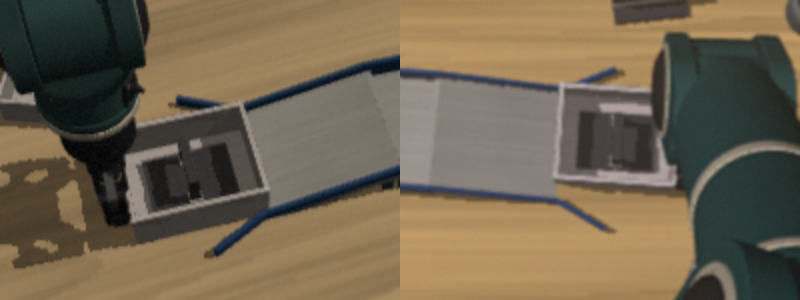

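The tote is aligned with the channel at ramp (-72, -10), with its near front corner touching the near guide (left crop (268,195)). I'll continue with a small drift toward +y.

Emit:
{"method": "servo_tool", "body": {
  "increments": [
    [0.004,-0.002,0,0,0,0,0.8],
    [0.008,-0.004,0,0,0,0,0.8],
    [0.012,-0.006,0,0,0,0,0.8],
    [0.016,-0.008,0,0,0,0,0.8],
    [0.02,-0.01,0,0,0,0,0.8]
  ]
}}

```text
time_s: 14.85
tool_pos: [465.4, -146.0, 9.0]
orientation: [3.141, 0.001, 1.497]
contact_force: [2.1, -6.5, -0.7]
gripper_width: 0.802
finger_force: 2.9
```

Emit:
{"method": "servo_tool", "body": {
  "increments": [
    [0.004,0,0,0,0,0,0.8],
    [0.008,0,0,0,0,0,0.8],
    [0.012,0,0,0,0,0,0.8],
    [0.016,0,0,0,0,0,0.8],
    [0.02,0,0,0,0,0,0.8]
  ]
}}

```text
time_s: 15.27
tool_pos: [466.5, -126.2, 8.8]
orientation: [-3.141, 0.001, 1.497]
contact_force: [-0.4, -8.8, -1.0]
gripper_width: 0.798
finger_force: 3.5
```

```bash
python3 chk.py
```

```text
tool ramp (-116.6, -0.9) z 8.8 yaw-ramp -0.0 f [-0.4 -8.8 -1. ] t 15.2667 q [ 0.44  0.54 -0.29  2.09  0.29  0.55 -0.13]
scene 0.97 [293. 223.] (-25.8, 10.8)
scene 0.75 [205. 187.] (-206.2, 163.6)
scene 0.67 [120. 253.] (-408.1, 28.9)
top 0.76 [331. 246.] (-29.6, -12.8)
top 0.65 [479. 274.] (-404.9, 31.0)
```

Emit:
{"method": "servo_tool", "body": {
  "increments": [
    [0.006,0,0,0,0,0,0.8],
    [0.012,0,0,0,0,0,0.8],
    [0.018,0,0,0,0,0,0.8],
    [0.024,0,0,0,0,0,0.8],
    [0.03,0,0,0,0,0,0.8]
  ]
}}

```text
time_s: 15.88
tool_pos: [468.6, -95.9, 8.7]
orientation: [-3.141, 0.001, 1.497]
contact_force: [0.7, -6.2, -2.1]
gripper_width: 0.801
finger_force: 2.8
```

Emit:
{"method": "servo_tool", "body": {
  "increments": [
    [0.006,0,0,0,0,0,0.8],
    [0.012,0,0,0,0,0,0.8],
    [0.018,0,0,0,0,0,0.8],
    [0.024,0,0,0,0,0,0.8],
    [0.03,0,0,0,0,0,0.8]
  ]
}}

```text
time_s: 16.3
tool_pos: [470.7, -65.9, 8.7]
orientation: [-3.141, 0.0, 1.497]
contact_force: [-0.5, -5.0, -2.7]
gripper_width: 0.803
finger_force: 2.7
```

Emit:
{"method": "servo_tool", "body": {
  "increments": [
    [0.006,0,-0.001,0,0,0,0.8],
    [0.012,0,-0.002,0,0,0,0.8],
    [0.018,0,-0.003,0,0,0,0.8],
    [0.024,0,-0.004,0,0,0,0.8],
    [0.03,0,-0.005,0,0,0,0.8]
  ]
}}

```text
time_s: 16.72
tool_pos: [472.8, -35.9, 13.7]
orientation: [-3.141, 0.001, 1.497]
contact_force: [-0.7, -5.9, -2.9]
gripper_width: 0.802
finger_force: 2.7
```

```bash
python3 chk.py;  python3 - <<'E'
import cv2,numpy as np
a=cv2.imread("pics/k_scene.png")[130:280,230:430];b=cv2.imread("pics/k_top.png")[180:330,180:380]
cv2.imwrite("pics/c5.png",np.hstack([cv2.resize(x,(400,300)) for x in(a,b)]))
E
```

```text
tool ramp (-26.1, -0.6) z 13.7 yaw-ramp 0.0 f [-0.7 -5.9 -2.9] t 16.7167 q [ 0.26  0.52 -0.29  2.11  0.28  0.55 -0.31]
scene 0.8 [331. 217.] (63.1, 5.4)
scene 0.77 [120. 251.] (-408.2, 32.7)
scene 0.61 [203. 186.] (-211.4, 165.9)
top 0.69 [293. 248.] (68.4, -0.9)
```

View pics/c5.png

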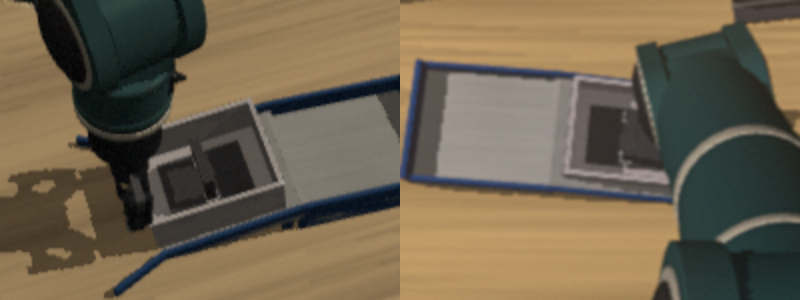

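The tote is on the ramp, tilted, with the plate flat and y centred at about 0 (left crop, tote at (215,175)). I'm continuing uphill.

Emit:
{"method": "servo_tool", "body": {
  "increments": [
    [0.006,0,-0.001,0,0,0,0.8],
    [0.012,0,-0.002,0,0,0,0.8],
    [0.018,0,-0.004,0,0,0,0.8],
    [0.024,0,-0.005,0,0,0,0.8],
    [0.03,0,-0.006,0,0,0,0.8]
  ]
}}

```text
time_s: 17.33
tool_pos: [475.2, -6.4, 19.8]
orientation: [-3.141, 0.001, 1.497]
contact_force: [-0.9, -10.5, 1.7]
gripper_width: 0.801
finger_force: 5.3
```

Emit:
{"method": "servo_tool", "body": {
  "increments": [
    [0.006,0,-0.001,0,0,0,0.8],
    [0.012,0,-0.002,0,0,0,0.8],
    [0.018,0,-0.004,0,0,0,0.8],
    [0.024,0,-0.005,0,0,0,0.8],
    [0.03,0,-0.006,0,0,0,0.8]
  ]
}}

```text
time_s: 17.75
tool_pos: [477.6, 22.3, 26.0]
orientation: [-3.141, 0.002, 1.496]
contact_force: [-2.1, -20.9, 10.2]
gripper_width: 0.804
finger_force: 10.3
```

Emit:
{"method": "servo_tool", "body": {
  "increments": [
    [0.006,0,-0.001,0,0,0,0.8],
    [0.012,0,-0.003,0,0,0,0.8],
    [0.018,0,-0.004,0,0,0,0.8],
    [0.024,0,-0.005,0,0,0,0.8],
    [0.03,0,-0.007,0,0,0,0.8]
  ]
}}

```text
time_s: 18.17
tool_pos: [479.8, 51.6, 33.0]
orientation: [-3.141, 0.003, 1.495]
contact_force: [-1.3, -16.8, 5.3]
gripper_width: 0.801
finger_force: 8.0
```

```bash
python3 chk.py
```

```text
tool ramp (61.7, -1.1) z 33.0 yaw-ramp -0.002 f [ -1.3 -16.8   5.3] t 18.1667 q [ 0.09  0.49 -0.31  2.09  0.26  0.6  -0.48]
scene 0.81 [202. 185.] (-211.9, 170.3)
scene 0.79 [119. 252.] (-410.0, 32.1)
scene 0.6 [369. 202.] (161.3, 23.2)
top 0.84 [482. 277.] (-411.2, 36.1)
top 0.62 [398. 321.] (-206.9, 160.6)
```

Emit:
{"method": "servo_tool", "body": {
  "increments": [
    [0.005,0,-0.001,0,0,0,0.8],
    [0.01,0,-0.003,0,0,0,0.8],
    [0.015,0,-0.004,0,0,0,0.8],
    [0.02,0,-0.005,0,0,0,0.8],
    [0.025,0,-0.006,0,0,0,0.8]
  ]
}}

```text
time_s: 18.78
tool_pos: [482.0, 74.9, 39.4]
orientation: [-3.142, 0.005, 1.494]
contact_force: [-3.9, -36.1, 25.7]
gripper_width: 0.801
finger_force: 18.4
```

Emit:
{"method": "servo_tool", "body": {
  "increments": [
    [0.005,0,-0.001,0,0,0,0.8],
    [0.01,0,-0.003,0,0,0,0.8],
    [0.015,0,-0.004,0,0,0,0.8],
    [0.02,0,-0.005,0,0,0,0.8],
    [0.025,0,-0.006,0,0,0,0.8]
  ]
}}

```text
time_s: 19.2
tool_pos: [483.3, 103.7, 44.8]
orientation: [-3.141, 0.0, 1.497]
contact_force: [-0.3, -5.4, -3.1]
gripper_width: 0.801
finger_force: 1.9
```

```bash
python3 chk.py;  python3 - <<'E'
import cv2,numpy as np
a=cv2.imread("pics/k_scene.png")[110:290,280:480];b=cv2.imread("pics/k_top.png")[170:350,160:360]
cv2.imwrite("pics/c6.png",np.hstack([cv2.resize(x,(400,360)) for x in(a,b)]))
E
```

```text
tool ramp (114.0, -0.7) z 44.8 yaw-ramp 0.0 f [-0.3 -5.4 -3.1] t 19.2 q [-0.    0.48 -0.33  2.06  0.25  0.64 -0.57]
scene 0.91 [120. 251.] (-407.6, 34.1)
scene 0.66 [201. 188.] (-216.2, 160.6)
scene 0.64 [390. 198.] (214.1, 22.1)
top 0.79 [482. 276.] (-412.4, 34.4)
top 0.77 [400. 322.] (-212.5, 164.0)
```

View pics/c6.png

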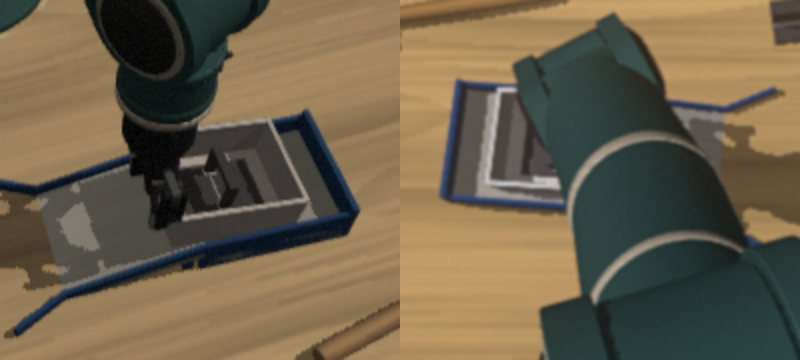

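The tote has tipped over the crest, nose on the deck, with the plate still flat. The rear now slides over the lip, slowly.

Emit:
{"method": "servo_tool", "body": {
  "increments": [
    [0.004,0,-0.001,0,0,0,0.8],
    [0.008,0,-0.002,0,0,0,0.8],
    [0.012,0,-0.003,0,0,0,0.8],
    [0.016,0,-0.003,0,0,0,0.8],
    [0.02,0,-0.003,0,0,0,0.8]
  ]
}}

```text
time_s: 19.82
tool_pos: [484.8, 124.4, 47.8]
orientation: [-3.141, -0.0, 1.498]
contact_force: [1.0, -5.2, -3.3]
gripper_width: 0.801
finger_force: 1.9
```

Emit:
{"method": "servo_tool", "body": {
  "increments": [
    [0.004,0,0,0,0,0,0.8],
    [0.008,0,0,0,0,0,0.8],
    [0.012,0,0,0,0,0,0.8],
    [0.016,0,0,0,0,0,0.8],
    [0.02,0,0,0,0,0,0.8]
  ]
}}

```text
time_s: 20.23
tool_pos: [486.3, 144.3, 47.8]
orientation: [-3.141, -0.0, 1.498]
contact_force: [-0.2, -4.3, -2.5]
gripper_width: 0.799
finger_force: 1.9
```

Emit:
{"method": "servo_tool", "body": {
  "increments": [
    [0.002,0,0,0,0,0,0.8],
    [0.004,0,0,0,0,0,0.8],
    [0.006,0,0,0,0,0,0.8]
  ]
}}

```text
time_s: 20.48
tool_pos: [486.7, 149.8, 47.8]
orientation: [-3.141, 0.0, 1.498]
contact_force: [-0.3, -4.5, -1.3]
gripper_width: 0.798
finger_force: 2.5
```

```bash
python3 chk.py;  python3 - <<'E'
import cv2,numpy as np
a=cv2.imread("pics/k_scene.png")[110:290,280:480];b=cv2.imread("pics/k_top.png")[170:350,160:360]
cv2.imwrite("pics/c7.png",np.hstack([cv2.resize(x,(400,360)) for x in(a,b)]))
E
```

```text
tool ramp (160.2, -0.7) z 47.8 yaw-ramp 0.001 f [-0.3 -4.5 -1.3] t 20.4833 q [-0.09  0.5  -0.33  2.02  0.26  0.66 -0.66]
scene 0.92 [202. 188.] (-213.6, 160.3)
scene 0.67 [119. 252.] (-410.4, 31.2)
scene 0.63 [409. 197.] (259.5, 14.9)
top 0.9 [480. 277.] (-407.2, 36.6)
top 0.76 [397. 321.] (-204.7, 161.0)
top 0.29 [190. 172.] (355.6, -182.5)
```

View pics/c7.png

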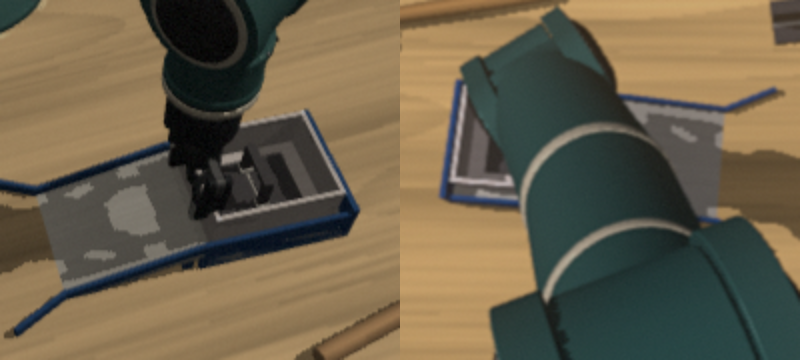

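The tote sits at the end of the deck (left crop (280,170)) and its rear edge should be past the lip. I'll push a touch more, back off, rise, and check it numerically.

Emit:
{"method": "servo_tool", "body": {
  "increments": [
    [0.0015,0,0,0,0,0,0.8],
    [0.003,0,0,0,0,0,0.8],
    [0.003,0,0,0,0,0,0.8],
    [0,0,0,0,0,0,0.8],
    [-0.01,0,0,0,0,0,0.8]
  ]
}}

```text
time_s: 21.1
tool_pos: [486.2, 141.2, 48.1]
orientation: [3.141, -0.001, 1.5]
contact_force: [1.2, 0.6, 0.6]
gripper_width: 0.797
finger_force: 0.0
```

Emit:
{"method": "servo_tool", "body": {
  "increments": [
    [-0.02,0,-0.01,0,0,0,0.8],
    [-0.04,0,-0.03,0,0,0,0.8],
    [-0.06,0,-0.06,0,0,0,0.8],
    [-0.09,0,-0.09,0,0,0,0.8],
    [-0.11,0,-0.12,0,0,0,0.8]
  ]
}}

```text
time_s: 21.52
tool_pos: [477.2, 27.7, 168.9]
orientation: [-3.141, -0.0, 1.497]
contact_force: [1.1, -0.2, 0.3]
gripper_width: 0.799
finger_force: 0.0
```

Emit:
{"method": "servo_tool", "body": {
  "increments": [
    [-0.04,0,-0.01,0,0,0,0.8],
    [-0.08,0,-0.02,0,0,0,0.8],
    [-0.12,0,-0.03,0,0,0,0.8],
    [-0.16,0,-0.04,0,0,0,0.8],
    [-0.2,0,-0.05,0,0,0,0.8]
  ]
}}

```text
time_s: 21.93
tool_pos: [462.6, -171.7, 218.7]
orientation: [3.141, 0.0, 1.498]
contact_force: [0.9, -0.6, 0.1]
gripper_width: 0.801
finger_force: 0.0
```

```bash
cat > fin.py <<'E'
from fit import *
from chk import torx
s=ctrl.observe()
P=[ctrl.grab_frame(n) for n in("scene","top")]
for p in P:
    print("plate",[(round(d["score"],2),torx(ray(p,d["position"],52)[:2])) for d in ctrl.landmark_of("plate_mid",p)[:1]])
# tote on deck: fit rim outline, level vs rear-up hypotheses
RA=np.array([474.2,-9.9,1.497])
def sil(p,x,y,yaw,zr):  # zr: rear raise
    b=[]
    th=np.arcsin(zr/150)
    for X in(-75,75):
        for Y in(-60,60):
            for Z in(0,55):
                xx=(X-75)*np.cos(th)+Z*np.sin(th)+75; zz=-(X-75)*np.sin(th)+Z*np.cos(th)+24
                c,s_=np.cos(yaw),np.sin(yaw); a=x+c*xx-s_*Y; d=y+s_*xx+c*Y
                C,S_=np.cos(RA[2]),np.sin(RA[2]); b.append((RA[0]+C*a-S_*d,RA[1]+S_*a+C*d,zz))
    h=cv2.convexHull(((proj(p,b)+.5)*4).astype(np.float32)); im=np.zeros((1920,2560),np.uint8)
    cv2.fillConvexPoly(im,np.round(h*16).astype(np.int32),255,shift=4); return cv2.resize(im,(640,480),interpolation=cv2.INTER_AREA)/255.
V=[]
for p in P:
    c=proj(p,[[*(RA[:2]+250*np.array([np.cos(RA[2]),np.sin(RA[2])])),50]])[0]
    for m in("tote","plate"):
        for d in ctrl.regions_of(m,p):
            e=d["extent"]
            if e[0]-5<c[0]<e[2]+5 and e[1]-5<c[1]<e[3]+5: print(m,"mask",round(d["score"],2),np.round(e)); V.append((m,p,d["pixels"])); break
K=[]
for p in P:
    k=np.zeros((480,640),np.uint8)
    for m,pp,q in V:
        if pp is p: k|=q.astype(np.uint8)
    if k.sum():
        h=cv2.convexHull(np.argwhere(k)[:,::-1].astype(np.int32)); cv2.fillConvexPoly(k,h,1); K.append((p,k.astype(float)))
for zr in(0,6,12):
    f=lambda q:sum(np.abs(sil(p,q[0],q[1],q[2]*.01,zr)-k).sum()/k.sum() for p,k in K)
    r=minimize(f,[248,0,0],method='Nelder-Mead',options=dict(initial_simplex=[[248,0,0],[254,0,0],[248,6,0],[248,0,5]],xatol=.1)); print(zr,r.x.round(1),round(r.fun,3))
E
python3 fin.py
```

```text
tool ramp (-162.2, -0.3) z 218.7 yaw-ramp 0.001 f [ 0.9 -0.6  0.1] t 21.9333 q [ 0.51  0.2  -0.24  1.94  0.06  1.    0.17]
scene 0.81 [202. 187.] (-212.1, 162.6)
scene 0.72 [408. 195.] (260.1, 21.1)
top 0.98 [218. 237.] (261.3, -14.9)
top 0.68 [480. 280.] (-405.7, 46.0)
plate [(0.95, (248.3, -7.3))]
plate [(0.55, (248.4, -2.2))]
tote mask 0.74 [373. 162. 452. 230.]
plate mask 0.62 [390. 185. 434. 214.]
tote mask 0.61 [181. 214. 255. 269.]
plate mask 0.95 [204. 226. 245. 261.]
0 [ 2.499e+02 -1.700e+00  2.000e-01] 0.084
6 [247.9  -1.9   0.5] 0.065
12 [245.9  -2.3   0.3] 0.072
```

```bash
python3 -c "
from bench import ctrl
print(ctrl.sign_off())"
```

```text
the job is handed in; nothing more can be done
None
```

I lowered the plate flat into the tote on the table, then pushed the loaded tote up the ramp onto the deck and let go. It measures about 249 mm along the ramp and 2 mm off the middle, with the plate centred inside. I inferred the drop behind the lip from those positions, because the camera fit could not confirm the tote is level. The job is handed in at about 22 s and the verdict was not returned.

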